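# Stroke-test two piston dispensers and reject the one that sticks

## Robot

A 6-joint arm with a two-finger parallel gripper is mounted at the origin on the work surface. World frame = base frame: x ahead of the robot, y to its left, z up, the work surface at z = 0. Lengths are in m, angles in rad, forces in N, time in s.
With the tool pointing down it reaches from about 0.3 to 0.75 m from the base axis. Payload 8.5 kg.
Tool frame: the origin (TCP) lies on the centre line of the jaws, within the pads' length; the fingertips stand 25 mm ahead of it and the grasp point (between the pads) lies 6 mm ahead of it (tcp_to_tips is the distance from the TCP to the fingertips, in m); z points along the fingers, y is the line along which they close (so a half turn about z gives the same grasp; the last joint's range is limited). The gripper opens to 88 mm and grips with 3 to 60 N. Pads are 18 mm wide; open, the fingers measure 123 mm over their backs; the gripper's body (75 mm by 187 mm) begins 45 mm behind the grasp point.
Start: joints at [-1.349, 0.381, 1.297, -0, 1.464, -0.215], TCP at [0.233, -0.498, 0.224] pointing down, gripper open.
Joint ranges: [-3.11, 3.11], [-0.89, 2.33], [0.22, 2.48], [-1.42, 4.56], [0.17, 2.85], [-2.88, 2.88]. Speed limits (rad/s): [2.39, 2.39, 3.14, 3.14, 3.14, 3.14].

## Interface

Orientations are given as a unit quaternion [w, x, y, z].
In Python, from cell import state, snapshot, camera_model, sign_off, outline_of, tcp_to_tips gives the robot as it stands.
- The arm moves only by the shell command python3 -m crank 'ROWS' [OPENING]. ROWS is a JSON object whose key "segments" holds a list of rows, 1 to 12 of them, each of 6 numbers: dx, dy, dz in normalised numbers (1 is 1 m), then a rotation vector rx, ry, rz in parts of the range, where 1.0 means 90 degrees; each row is the pose to reach, as a shift and turn from the pose commanded when the command began, along the tool's axes at that moment; what a row does not reach only later rows make up. A row lasts 1/8 s, in which the tool goes at most 0.0625 m and 0.188 rad, less where a joint would pass 70% of its speed; a pose out of reach is approached as far as the arm can. OPENING is the finger opening in m, set as the command begins (- or left out keeps the last). The fingers move at their own pace and stop on an object; the grip force is fixed at half the most. Time passes only in rows, so rows that do not move let the fingers close. It prints the time, the measured TCP pose, the force, the opening and the grip force at its end. A shift or turn number past 1, either way, is cut back to 1. Input that does not fit is refused with a message, and nothing moves.
- state(): the state, without advancing time (a new reading comes with each control period).
- snapshot(name): name is "side" or "top"; returns (picture, depth): 400x640x3 uint8, blue, green, red; 400x640 float32, m along the optical axis (not along the pixel's ray), 0 where there is no reading.
- camera_model(name): a dict with "camera_matrix" (3x3 intrinsics, pixels), "dist_coeffs" ([k1, k2, p1, p2, k3] as OpenCV has them; the pictures are not rectified), "R" (3x3) and "t" (3): a world point X has camera coordinates R X + t. Camera axes: x right, y down, z forward; pixel columns grow to the right and rows downward; lengths in m; the calibration is good to about 2 mm. A picture is of the moment at which its call begins. camera_model takes no time and is no camera call.
- sign_off(): hands the job in; it is judged then, once.
Trained networks look in the newest picture that a camera, given by its name, has taken for a name from the list of things; names that differ only in an ending like _2 or _b are one class to them, and where a whole thing is asked for, a point or a joint stands for the part that bears it (a point fixed in the world has none). Each returns a list of dicts, best first, with "score" (0 to 1); they miss things now and then, are a little off and sometimes report something else, mostly with a low value. They report only what shows in the picture. A call takes as long as a camera call. They do not tell look-alikes from the thing itself.
- outline_of(target, camera): "region" (400x640 bool, what is visible of it) and "location" ([column, row] in pixels, amid what is visible of it).
The state is a dict: "time": time; "joints": joint angles; "qvel": joint speeds; "joint_efforts": joint torques, N m; "eef_pos": TCP position; "tcp_rot": TCP orientation; "wrist_force": force on the tool from outside, world axes, zero at the start; "wrist_torque": the same for the moment, N m; "grip_width": finger opening in m; "finger_force": force on a finger pad.
Only numpy, scipy, OpenCV 4.12 (cv2) and the standard library are available. Lean on these libraries where they do the work, as an engineer would, in place of code of your own. Each camera call takes 0.05 s, during which the arm holds its last target. There are 200 camera calls.

## Task

Try both brass dispensers in the grey test block: press each plunger gently down through its stroke, and if one runs smoothly push it fully home and leave that dispenser standing in its hole. If the resistance of a plunger clearly rises on the way, stop at once without forcing it, and stand that dispenser, not dropped, upright at the bottom of the hole in the red reject stand. Leave everything else on the bench alone.

Things in the scene. Friction and masses are not known exactly. Their poses are not given: they have to be found in the camera images.
- rack: grey metal test block fixed to the bench, 64 mm (x) by 150 mm (y), 45 mm high, with two round blind holes 31 mm in diameter and 35 mm deep (their floor is 10 mm above the bench), 80 mm apart along its y. Origin: centre of its underside
- rack_hole0 (a point): centre of the mouth of the rack's hole on its +y side, 45 mm above the bench; dispenser_a stands in it
- rack_hole1 (a point): centre of the mouth of the rack's hole on its -y side, 45 mm above the bench; dispenser_b stands in it
- reject_stand: red reject stand, a block 75 by 75 mm, 45 mm high, fixed to the bench, with one round blind hole 33 mm in diameter and 35 mm deep (floor 10 mm above the bench) in the middle of its top. Origin: centre of its underside
- reject_stand_hole0 (a point): centre of the mouth of the hole in the red stand, 45 mm above the bench
- dispenser_a: empty piston dispenser (metal syringe) standing in the rack's +y hole: brass barrel 26 mm in diameter, 80 mm high, about 0.25 kg, black plunger cap above it on a thin rod. Both look the same. Origin: centre of the barrel's underside; z up along the barrel. Standing in a hole, its rim is 45 mm above the block's top (90 mm above the bench). Grip it round the barrel below the rim
- dispenser_b: empty piston dispenser (metal syringe) standing in the rack's -y hole: brass barrel 26 mm in diameter, 80 mm high, about 0.25 kg, black plunger cap above it on a thin rod. Both look the same. Origin: centre of the barrel's underside; z up along the barrel. Standing in a hole, its rim is 45 mm above the block's top (90 mm above the bench). Grip it round the barrel below the rim
- cap_a: black thumb cap of plunger a, a disc 26 mm in diameter, 5 mm thick, on the barrel's axis; origin: centre of its underside, z up, so its top face is 5 mm above. With the plunger fully out the underside is 31 mm above the barrel's rim, fully home 1 mm above it
- plunger_a (a joint): how far plunger a is pressed in, m: 0 fully out, 0.030 home (hard stop); starts at 0 to 0.005, stays where left but springs back a little if it sticks. A sound plunger slides with a steady 3 N all the way; a sticking one with 3 N to about 0.010, then the resistance climbs about 1.2 N per further mm. Which is which cannot be seen
- cap_b: black thumb cap of plunger b, a disc 26 mm in diameter, 5 mm thick, on the barrel's axis; origin: centre of its underside, z up, so its top face is 5 mm above. With the plunger fully out the underside is 31 mm above the barrel's rim, fully home 1 mm above it
- plunger_b (a joint): how far plunger b is pressed in, m: 0 fully out, 0.030 home (hard stop); starts at 0 to 0.005, stays where left but springs back a little if it sticks. A sound plunger slides with a steady 3 N all the way; a sticking one with 3 N to about 0.010, then the resistance climbs about 1.2 N per further mm. Which is which cannot be seen
- jar_a: bystander, leave alone: small amber jar with white cap, 42 mm in diameter, 62 mm high, between rack and stand. Origin on its underside
- jar_b: bystander, leave alone: amber jar with white cap, 46 mm in diameter, 70 mm high, at the far side. Origin on its underside
- can: bystander, leave alone: green can, 60 mm in diameter, 85 mm high, far left. Origin on its underside
- screwdriver: bystander, leave alone: screwdriver lying at the far left. Origin on its underside
- wrench: bystander, leave alone: wrench 140 mm long, lying between rack and stand, near the robot. Origin on its underside
- bushing: bystander, leave alone: brass bushing, 32 mm in diameter, 22 mm high, between rack and stand. Origin on its underside
There are look-alikes about, which are no part of the job. What is shaped like the dispenser_b but blue is not meant.

How it is judged:
On the way:
1. both plungers have been tried: each is pressed in to at least 9 mm (where a sticking one begins to resist) (value of joint each of plunger_a, plunger_b above 0.009 m), for 0.1 s.
At the end, for the whole second after the job is handed in: Smooth one: upright (0.12 rad) in its own grey hole (6 mm of axis, 6 mm of floor), plunger pressed 27 mm or more of 30. Sticking one: upright (0.15 rad) in the red stand's hole (8 mm of axis, 6 mm of floor), plunger under 24 mm. Both at rest (((value of joint plunger_a above 0.027 m and horizontal distance between dispenser_a and rack_hole0 below 0.006 m and z of dispenser_a in the frame of rack below 0.016 m and angle between dispenser_a's own z axis and vertical below 0.12 rad and value of joint plunger_b below 0.024 m and horizontal distance between dispenser_b and reject_stand_hole0 below 0.008 m and z of dispenser_b in the frame of reject_stand below 0.016 m and angle between dispenser_b's own z axis and vertical below 0.15 rad and linear speed of each of dispenser_b, dispenser_a below 0.02 m/s) or (value of joint plunger_b above 0.027 m and horizontal distance between dispenser_b and rack_hole1 below 0.006 m and z of dispenser_b in the frame of rack below 0.016 m and angle between dispenser_b's own z axis and vertical below 0.12 rad and value of joint plunger_a below 0.024 m and horizontal distance between dispenser_a and reject_stand_hole0 below 0.008 m and z of dispenser_a in the frame of reject_stand below 0.016 m and angle between dispenser_a's own z axis and vertical below 0.15 rad and linear speed of each of dispenser_a, dispenser_b below 0.02 m/s))); the robot touches nothing.
It fails at once if a plunger is forced: more than 15 N on its cap before it is home (pressed less than 26 mm) ((contact force between anything else and cap_a above 15 N and value of joint plunger_a below 0.026 m) or (contact force between anything else and cap_b above 15 N and value of joint plunger_b below 0.026 m)).
It fails at once if a dispenser is tipped over (more than 0.7 rad) (angle between any of dispenser_a, dispenser_b's own z axis and vertical above 0.7 rad).
It fails at once if a dispenser is dropped or flung (faster than 0.8 m/s) (linear speed of any of dispenser_a, dispenser_b above 0.8 m/s).
It fails at once if a bystander is moved by more than 20 mm (distance of any of jar_a, jar_b, can, screwdriver, wrench, bushing from where it was at the start of the episode above 0.02 m).
It also fails if it takes over 61 s, if anything falls off the work surface, if the arm or the gripper's body presses on something with over 40 N, if the wrist force passes 120 N, or if a joint passes its speed limit or range.

## Working session

There is one attempt and no reset: what is moved stays moved. The work goes in short steps, Python scripts to look and compute and a shell command to move; the robot and the scene stay as the last step left them, time stands still between calls to the robot, and variables do not carry over. Pictures are saved under pics/ and viewed, at most 10 in all, crops included, and the job is handed in when it is done.

```bash
ls; mkdir -p pics; cat > h.py <<'E'
import numpy as np, cv2
from cell import *
def pts(cam,depth,mask):
    m=camera_model(cam);K=np.array(m["camera_matrix"]);d=np.array(m["dist_coeffs"]);R=np.array(m["R"]);t=np.array(m["t"])
    v,u=np.nonzero(mask&(depth>0))
    n=cv2.undistortPoints(np.stack([u,v],1).astype(np.float64)[:,None],K,d)[:,0]
    z=depth[v,u]; X=np.c_[n*z[:,None],z]
    return (X-t)@R,np.c_[u,v]
E
python3 - <<'E'
from h import *
s=state();print(s)
for c in("top","side"):
    im,d=snapshot(c);cv2.imwrite(f"pics/{c}0.png",im)
    for n in("rack","reject_stand","dispenser_a","cap_a"):
        for o in outline_of(n,c)[:4]:
            P,_=pts(c,d,o["region"]);
            if len(P)==0: continue
            z=np.percentile(P[:,2],95);T=P[P[:,2]>z-.004]
            print(c,n,round(o["score"],2),np.round(o["location"]),len(P),"top z",round(z,4),"c",T.mean(0).round(4),T.min(0).round(3),T.max(0).round(3))
E
```

```text
pics
{'time': 0.0, 'joints': array([-1.34931794e+00,  3.81175470e-01,  1.29825043e+00, -1.23798170e-05,
        1.46358391e+00, -2.15290640e-01]), 'qvel': array([ 2.78942937e-04, -7.37540553e-04, -5.89431481e-05,  3.35709353e-05,
       -7.16881096e-04, -7.52657145e-04]), 'joint_efforts': array([-2.14203115e-03, -4.37927055e+01, -2.24558187e+01,  7.12307403e-02,
        3.52000399e-02, -8.55543203e-05]), 'eef_pos': array([ 0.23259008, -0.49806971,  0.22315229]), 'tcp_rot': array([-7.08553483e-04,  9.76248334e-01,  2.16653384e-01, -8.34610634e-06]), 'wrist_force': array([-0.26366475, -0.32538782,  0.82497468]), 'wrist_torque': array([ 0.04323024, -0.00500244, -0.04984535]), 'finger_force': 0.0, 'grip_width': 0.08824497650949696}
top rack 0.68 [275. 251.] 1271 top z 0.0483 c [0.4798 0.1533 0.0466] [0.427 0.077 0.044] [0.534 0.236 0.123]
top rack 0.3 [334. 182.] 260 top z 0.0653 c [0.6627 0.0068 0.0633] [ 0.645 -0.011  0.061] [0.682 0.024 0.066]
top reject_stand 0.75 [421. 259.] 1133 top z 0.0478 c [ 0.4905 -0.2189  0.0458] [ 0.447 -0.26   0.044] [ 0.532 -0.177  0.051]
top reject_stand 
[... 782 characters left out ...]
 -0.176  0.049]
side reject_stand 0.46 [354. 292.] 2154 top z 0.0469 c [0.4805 0.1751 0.0455] [0.428 0.083 0.043] [0.535 0.238 0.049]
side dispenser_a 0.81 [361. 250.] 452 top z 0.1225 c [0.4687 0.1213 0.1218] [0.459 0.109 0.119] [0.479 0.133 0.124]
side dispenser_a 0.8 [298. 250.] 636 top z 0.1171 c [0.587  0.1228 0.1165] [0.574 0.107 0.113] [0.599 0.134 0.118]
side dispenser_a 0.76 [344. 275.] 557 top z 0.1225 c [0.495  0.1963 0.1216] [0.482 0.182 0.119] [0.507 0.208 0.124]
side cap_a 0.71 [346. 263.] 156 top z 0.1231 c [0.4956 0.1963 0.1217] [0.484 0.182 0.119] [0.507 0.208 0.124]
side cap_a 0.59 [365. 228.] 113 top z 0.1231 c [0.4685 0.1217 0.1217] [0.457 0.109 0.119] [0.479 0.133 0.124]
```

View pics/top0.png

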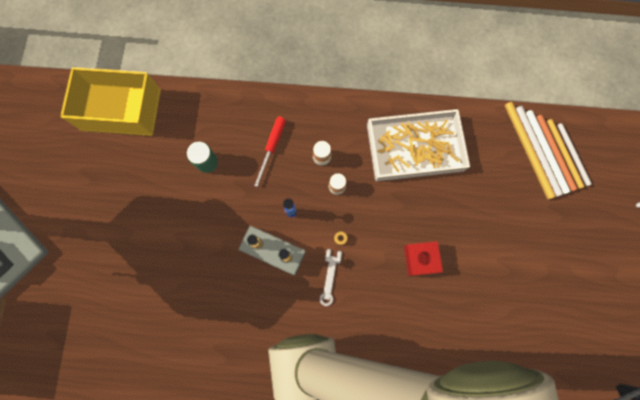

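View pics/side0.png

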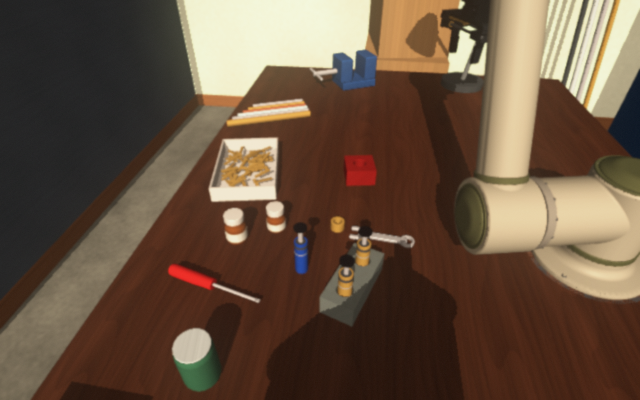

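The top view shows the rack with its dispensers at (253,240) for a and (286,254) for b. The blue look-alike is at (289,207) and the red stand at (424,258). The side view agrees. Next I'll refine the centres.

```bash
cat >> h.py <<'E'
from scipy.spatial.transform import Rotation as Rn
def rel(target,yaw=None):
    """shift in tool axes to a world target, and turn about tool z to bring closing axis to yaw (deg)"""
    s=state();q=s["tcp_rot"];R=Rn.from_quat([q[1],q[2],q[3],q[0]]).as_matrix()
    print("tcp",s["eef_pos"].round(4),"F",s["wrist_force"].round(2),"axis tilt",R[:2,2].round(4))
    print("shift",(R.T@(np.array(target)-s["eef_pos"])).round(4))
    if yaw is not None:
        c=np.degrees(np.arctan2(R[1,1],R[0,1]));d=(yaw-c+90)%180-90
        Rg=Rn.from_euler("z",np.degrees(0)+np.radians(c+d)).as_matrix()
        y=Rg[:,0];z=np.array([0,0,-1.]);x=np.cross(y,z)
        print("closing yaw",round(c,1),"rotvec",Rn.from_matrix(R.T@np.c_[x,y,z]).as_rotvec().round(4))
E
python3 - <<'E'
from h import *
for c in("top","side"):
    im,d=snapshot(c)
    P,uv=pts(c,d,np.ones_like(d,bool))
    def near(x,y,r): return np.hypot(P[:,0]-x,P[:,1]-y)<r
    for n,x,y,r in(("rack",.482,.158,.1),("stand",.4905,-.218,.07)):
        k=near(x,y,r)&(abs(P[:,2]-.0455)<.006)
        T=P[k]; (cx,cy),wh,a=cv2.minAreaRect((T[:,:2]*1000).astype(np.float32))
        print(c,n,len(T),T[:,2].mean().round(4),round(cx,1),round(cy,1),np.round(wh,1),round(a,1))
    for n,x,y in(("a",.4945,.1955),("b",.4685,.1215),("blue",.586,.121)):
        k=near(x,y,.022)&(P[:,2]>.108);T=P[k]
        cc,rr=cv2.minEnclosingCircle((T[:,:2]*1000).astype(np.float32))
        print(c,n,len(T),np.percentile(T[:,2],[50,95]).round(4),T.mean(0).round(4),np.round(cc,1),round(rr,1))
    k=near(.4905,-.218,.03)&(P[:,2]<.035);print(c,"hole pts",k.sum(),P[k].mean(0).round(4),P[k].min(0).round(4),P[k].max(0).round(4))
rel([.494,.195,.175],-45)
E
```

```text
top rack 1275 0.0452 512.6 145.6 [150.4 131.5] 70.3
top stand 803 0.045 490.2 -219.6 [75.1 76.6] 10.6
top a 98 [0.1211 0.1238] [0.4943 0.1945 0.1212] [494.3 194.7] 12.6
top b 101 [0.1215 0.1231] [0.4674 0.1193 0.1213] [467.1 119.4] 12.7
top blue 94 [0.1161 0.1186] [0.5855 0.1207 0.116 ] [586.  120.8] 12.9
top hole pts 126 [ 0.4925 -0.2265  0.0141] [ 0.4775 -0.2371  0.0058] [ 0.5065 -0.2129  0.0348]
side rack 1640 0.0453 513.7 146.5 [152.  132.1] 70.5
side stand 483 0.0457 491.2 -218.9 [76.  80.4] 9.3
side a 166 [0.1217 0.1231] [0.4951 0.1966 0.1215] [494.8 195.3] 13.0
side b 133 [0.1216 0.123 ] [0.4686 0.1215 0.1211] [469.2 120.2] 13.5
side blue 127 [0.1165 0.118 ] [0.5866 0.1224 0.1163] [585.8 120.6] 13.5
side hole pts 22 [ 0.4912 -0.2346  0.0307] [ 0.4783 -0.2386  0.0258] [ 0.5047 -0.2281  0.0345]
tcp [ 0.2327 -0.4983  0.2237] F [ 0.05  0.86 -0.44] axis tilt [0. 0.]
shift [ 0.5301 -0.5177  0.0488]
closing yaw -65.0 rotvec [-0.     -0.     -0.3486]
```

Careful with the scale: turns go in shares of 90 degrees. That gives: -0.349 rad / 1.5708 = -0.2222.

```bash
python3 -m crank '{"segments": [[0.53, -0.518, 0, 0, 0, -0.2222], [0.53, -0.518, 0, 0, 0, -0.2222], [0.53, -0.518, 0, 0, 0, -0.2222], [0.53, -0.518, 0, 0, 0, -0.2222], [0.53, -0.518, 0, 0, 0, -0.2222], [0.53, -0.518, 0, 0, 0, -0.2222], [0.53, -0.518, 0, 0, 0, -0.2222], [0.53, -0.518, 0, 0, 0, -0.2222], [0.53, -0.518, 0, 0, 0, -0.2222], [0.53, -0.518, 0, 0, 0, -0.2222], [0.53, -0.518, 0, 0, 0, -0.2222], [0.53, -0.518, 0, 0, 0, -0.2222]]}' 0.0
python3 -m crank '{"segments": [[0, 0, 0, 0, 0, 0], [0, 0, 0, 0, 0, 0]]}'
python3 -c "
from h import *
rel([.4945,.195,.15],-45)"
```

```text
time: 2.1
eef_pos: [0.4942, 0.1976, 0.2238]
tcp_rot: [0.0, 0.924, 0.383, 0.0]
wrist_force: [0.8, -1.0, 0.1]
grip_width: 0.0007
finger_force: 0.0
time: 2.35
eef_pos: [0.4935, 0.1948, 0.2236]
tcp_rot: [0.0, 0.924, 0.383, -0.0]
wrist_force: [-0.9, -0.2, 0.2]
grip_width: 0.0003
finger_force: 0.0
tcp [0.4935 0.1948 0.2236] F [-0.87 -0.2   0.19] axis tilt [-0.0005 -0.0004]
shift [0.0009 0.0006 0.0736]
closing yaw -45.0 rotvec [-0.0001  0.0006  0.0006]
```

```bash
python3 -m crank '{"segments": [[0.001, 0, 0.03, 0, 0, 0], [0.001, 0, 0.055, 0, 0, 0], [0.001, 0, 0.068, 0, 0, 0], [0.001, 0, 0.073, 0, 0, 0], [0.001, 0, 0.073, 0, 0, 0], [0.001, 0, 0.073, 0, 0, 0]]}'
python3 -m crank '{"segments": [[0, 0, 0.001, 0, 0, 0], [0, 0, 0.002, 0, 0, 0], [0, 0, 0.003, 0, 0, 0], [0, 0, 0.004, 0, 0, 0], [0, 0, 0.005, 0, 0, 0], [0, 0, 0.006, 0, 0, 0], [0, 0, 0.007, 0, 0, 0], [0, 0, 0.008, 0, 0, 0]]}'
python3 -m crank '{"segments": [[0, 0, 0.001, 0, 0, 0], [0, 0, 0.002, 0, 0, 0], [0, 0, 0.003, 0, 0, 0]]}'
```

```text
time: 3.1
eef_pos: [0.4948, 0.1959, 0.1515]
tcp_rot: [0.0, 0.924, 0.383, 0.001]
wrist_force: [1.5, 0.0, 0.8]
grip_width: 0.0004
finger_force: 0.0
time: 4.1
eef_pos: [0.4945, 0.1959, 0.1427]
tcp_rot: [-0.0, 0.924, 0.383, 0.0]
wrist_force: [-0.5, 0.3, 0.5]
grip_width: 0.0004
finger_force: 0.0
time: 4.47
eef_pos: [0.4945, 0.1959, 0.1397]
tcp_rot: [-0.0, 0.924, 0.383, 0.0]
wrist_force: [-0.2, 0.7, -0.2]
grip_width: 0.0004
finger_force: 0.0
```

```bash
python3 - <<'E'
from h import *
print(tcp_to_tips() if callable(tcp_to_tips) else tcp_to_tips)
im,d=snapshot("side");cv2.imwrite("pics/s1.png",cv2.resize(im[170:340,250:470],None,fx=3,fy=3,interpolation=cv2.INTER_CUBIC))
print(state()["wrist_force"])
E
```

```text
0.025
[-0.66273812 -0.26486805 -0.22974802]
```

View pics/s1.png

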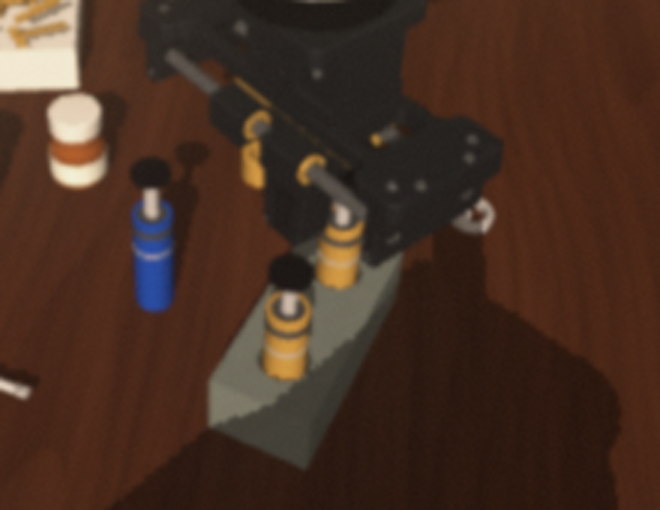

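```bash
python3 - <<'E'
from h import *
for c in("side","top"):
    m=camera_model(c);s=state()
    p=s["eef_pos"]
    X=np.array([p,p-[0,0,.025],[.4945,.195,.1215],[.4685,.12,.1215]])
    print(c,cv2.projectPoints(X,cv2.Rodrigues(np.array(m["R"]))[0],np.array(m["t"]),np.array(m["camera_matrix"]),np.array(m["dist_coeffs"]))[0][:,0].round(1).tolist())
im,d=snapshot("top");cv2.imwrite("pics/t1.png",cv2.resize(im[170:320,200:400],None,fx=4,fy=4,interpolation=cv2.INTER_CUBIC))
im,d=snapshot("side");P,uv=pts("side",d,np.ones_like(d,bool))
k=(abs(uv[:,0]-346)<12)&(uv[:,1]>200)&(uv[:,1]<275)&(uv[:,0]%6==0)&(uv[:,1]%6==0)
for a,b in zip(uv[k],P[k].round(3)):print(a,b)
E
```

```text
side [[347.4, 252.4], [346.6, 263.0], [346.8, 259.7], [364.7, 230.3]]
top [[250.1, 238.6], [251.9, 239.9], [251.8, 239.5], [283.4, 253.5]]
[336 204] [0.515 0.204 0.244]
[342 204] [0.506 0.218 0.256]
[348 204] [0.498 0.225 0.263]
[354 204] [0.489 0.232 0.27 ]
[336 210] [0.515 0.209 0.237]
[342 210] [0.507 0.197 0.228]
[348 210] [0.497 0.226 0.253]
[354 210] [0.489 0.235 0.262]
[336 216] [0.513 0.224 0.239]
[342 216] [0.505 0.227 0.243]
[348 216] [0.496 0.227 0.243]
[354 216] [0.488 0.227 0.245]
[336 222] [0.513 0.225 0.229]
[342 222] [0.504 0.235 0.239]
[348 222] [0.495 0.239 0.243]
[354 222] [0.487 0.234 0.24 ]
[336 228] [0.528 0.004 0.013]
[342 228] [0.503 0.235 0.228]
[348 228] [0.495 0.242 0.235]
[354 228] [0.487 0.241 0.235]
[336 234] [0.527 0.009 0.   ]
[342 234] [0.505 0.199 0.182]
[348 234] [0.495 0.21  0.194]
[354 234] [0.486 0.212 0.197]
[336 240] [ 0.526  0.028 -0.   ]
[342 240] [0.504 0.199 0.17 ]
[348 240] [0.494 0.211 0.183]
[354 240] [0.485 0.209 0.182]
[336 246] [ 0.524  0.046 -0.   ]
[342 246] [0.503 0.2   0.157]
[348 246] [0.494 0.211 0.17 ]
[354 246] [0.485 0.207 0.167]
[336 252] [0.522 0.065 0.002]
[342 252] [0.509 0.064 0.002]
[348 252] [0.496 0.105 0.046]
[354 252] [0.484 0.103 0.046]
[336 258] [0.52  0.081 0.   ]
[342 258] [0.503 0.192 0.121]
[348 258] [0.493 0.192 0.122]
[354 258] [0.483 0.115 0.042]
[336 264] [0.518 0.098 0.001]
[342 264] [0.501 0.206 0.122]
[348 264] [0.492 0.204 0.122]
[354 264] [0.482 0.133 0.045]
[336 270] [0.514 0.152 0.044]
[342 270] [0.501 0.191 0.091]
[348 270] [0.491 0.197 0.099]
[354 270] [0.481 0.149 0.046]
```

View pics/t1.png

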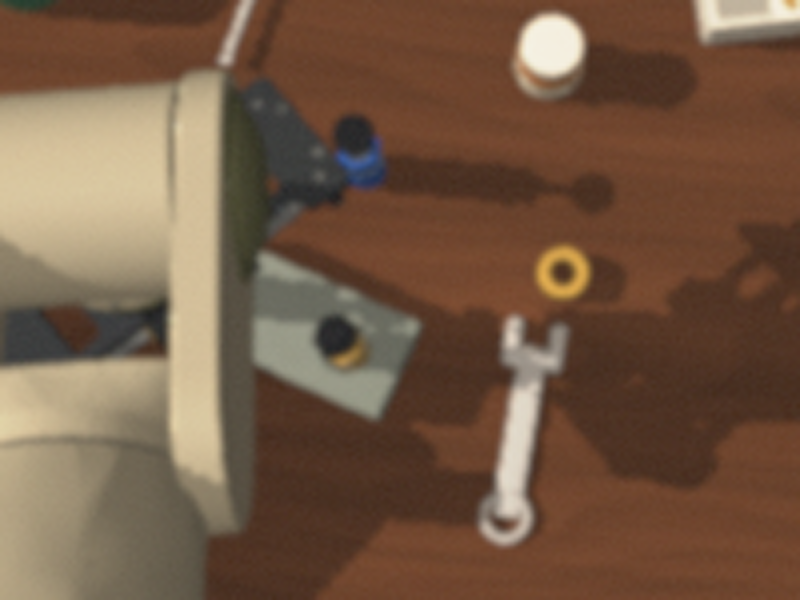

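The side view shows the closed fingertips around row 250, clear of cap a (rows 255–265). So the tips sit higher than the 25 mm figure implies. I'll back off and measure where they are at several openings.

```bash
cat > tip.py <<'E'
from h import *
im,d=snapshot("side");P,uv=pts("side",d,np.ones_like(d,bool));s=state();p=s["eef_pos"]
Q=P-p
for w in(.012,.03,.06):
    k=(np.hypot(Q[:,0],Q[:,1])<w)&(Q[:,2]>-.05)&(Q[:,2]<.04)
    z=np.sort(Q[k][:,2]);print(w,k.sum(),z[:8].round(4) if k.any() else "")
print(s["grip_width"],p.round(4))
E
python3 -m crank '{"segments": [[0, 0, -0.02, 0, 0, 0], [0, 0, -0.04, 0, 0, 0], [0, 0, -0.05, 0, 0, 0], [0, 0, -0.05, 0, 0, 0], [0, 0, -0.05, 0, 0, 0]]}' >/dev/null
python3 tip.py
python3 -m crank '{"segments": [[0, 0, 0, 0, 0, 0], [0, 0, 0, 0, 0, 0], [0, 0, 0, 0, 0, 0]]}' 0.026 >/dev/null
python3 tip.py
python3 -m crank '{"segments": [[0, 0, 0, 0, 0, 0], [0, 0, 0, 0, 0, 0], [0, 0, 0, 0, 0, 0]]}' 0.055 >/dev/null
python3 tip.py
python3 -c "
from h import *
im,d=snapshot('side');cv2.imwrite('pics/s2.png',cv2.resize(im[150:320,250:470],None,fx=3,fy=3,interpolation=cv2.INTER_CUBIC))"
```

```text
0.012 80 [0.0153 0.0154 0.016  0.0166 0.0168 0.0177 0.018  0.018 ]
0.03 253 [0.0153 0.0154 0.0157 0.0159 0.016  0.0166 0.0168 0.0173]
0.06 253 [0.0153 0.0154 0.0157 0.0159 0.016  0.0166 0.0168 0.0173]
0.0006275736382523971 [0.4941 0.1959 0.189 ]
0.012 0 
0.03 357 [0.0155 0.016  0.0163 0.0164 0.0165 0.0166 0.0167 0.0168]
0.06 358 [0.0155 0.016  0.0163 0.0164 0.0165 0.0166 0.0167 0.0168]
0.025686222485916347 [0.4945 0.1959 0.1897]
0.012 0 
0.03 128 [0.0156 0.0162 0.0163 0.0167 0.0167 0.017  0.0172 0.0172]
0.06 356 [0.0145 0.0156 0.0157 0.0158 0.016  0.0162 0.0163 0.0164]
0.05462828921378438 [0.4945 0.1959 0.1898]
```

View pics/s2.png

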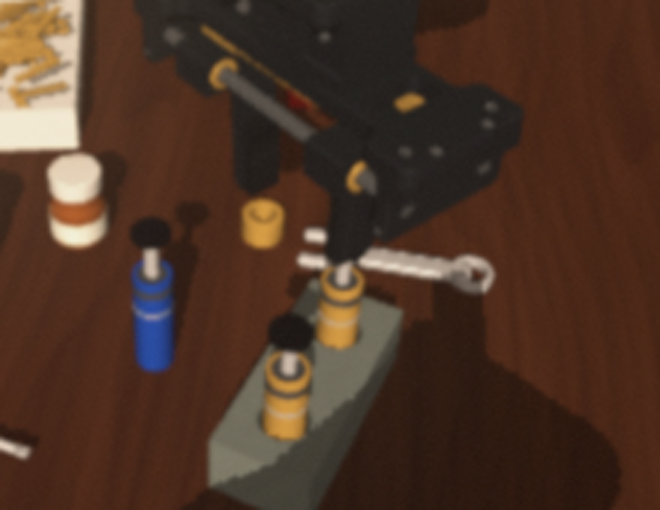

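```bash
python3 - <<'E'
from h import *
im,d=snapshot("side");P,uv=pts("side",d,np.ones_like(d,bool));s=state();p=s["eef_pos"]
q=s["tcp_rot"];R=Rn.from_quat([q[1],q[2],q[3],q[0]]).as_matrix()
Q=(P-p)@R
k=(np.hypot(Q[:,0],Q[:,1])<.075)&(Q[:,2]<-.012)&(Q[:,2]>-.045)
F=Q[k]
for sg in(1,-1):
    f=F[F[:,1]*sg>0];print(len(f),np.percentile(f,[2,10,50,90,98],axis=0).round(4).tolist())
E
```

```text
232 [[-0.008, 0.0267, -0.0446], [-0.0056, 0.0272, -0.0426], [0.0065, 0.0286, -0.0312], [0.0104, 0.0372, -0.019], [0.0114, 0.0411, -0.0168]]
203 [[-0.0071, -0.0433, -0.0441], [-0.0031, -0.0429, -0.0421], [0.0088, -0.0411, -0.0318], [0.0108, -0.0308, -0.0214], [0.0113, -0.0276, -0.0164]]
```

The gripper sits about 40 mm higher than the reported z, while xy agrees. In effect, tip z ≈ reported z + 15 mm. I'll press accordingly and let the force confirm contact.

```bash
python3 -m crank '{"segments": [[0, 0, 0.01, 0, 0, 0], [0, 0, 0.02, 0, 0, 0], [0, 0, 0.04, 0, 0, 0], [0, 0, 0.06, 0, 0, 0], [0, 0, 0.07, 0, 0, 0], [0, 0, 0.075, 0, 0, 0], [0, 0, 0.075, 0, 0, 0]]}' 0.0
python3 -m crank '{"segments": [[0, 0, 0.001, 0, 0, 0], [0, 0, 0.002, 0, 0, 0], [0, 0, 0.003, 0, 0, 0], [0, 0, 0.004, 0, 0, 0], [0, 0, 0.005, 0, 0, 0]]}'
python3 -m crank '{"segments": [[0, 0, 0.001, 0, 0, 0], [0, 0, 0.002, 0, 0, 0], [0, 0, 0.003, 0, 0, 0]]}'
python3 -m crank '{"segments": [[0, 0, 0.001, 0, 0, 0], [0, 0, 0.002, 0, 0, 0]]}'
```

```text
time: 7.12
eef_pos: [0.4946, 0.196, 0.1148]
tcp_rot: [0.0, 0.924, 0.383, 0.0]
wrist_force: [-0.9, 0.1, 0.8]
grip_width: -0.0
finger_force: 0.0
time: 7.75
eef_pos: [0.4945, 0.1959, 0.1097]
tcp_rot: [0.0, 0.924, 0.383, -0.0]
wrist_force: [-0.2, -0.4, -0.5]
grip_width: 0.0002
finger_force: 0.0
time: 8.12
eef_pos: [0.4945, 0.1959, 0.1067]
tcp_rot: [0.0, 0.924, 0.383, 0.0]
wrist_force: [0.6, 0.2, 0.0]
grip_width: 0.0004
finger_force: 0.0
time: 8.38
eef_pos: [0.4946, 0.196, 0.1049]
tcp_rot: [0.0, 0.924, 0.383, 0.0]
wrist_force: [-0.5, -0.8, 2.8]
grip_width: 0.0006
finger_force: 1.3
```

```bash
python3 -m crank '{"segments": [[0, 0, 0.001, 0, 0, 0], [0, 0, 0.002, 0, 0, 0], [0, 0, 0.003, 0, 0, 0], [0, 0, 0.004, 0, 0, 0]]}'
python3 -m crank '{"segments": [[0, 0, 0.001, 0, 0, 0], [0, 0, 0.002, 0, 0, 0]]}'
python3 -m crank '{"segments": [[0, 0, 0.001, 0, 0, 0], [0, 0, 0.002, 0, 0, 0]]}'
```

```text
time: 8.88
eef_pos: [0.4945, 0.1959, 0.1007]
tcp_rot: [0.0, 0.924, 0.383, 0.0]
wrist_force: [-0.4, -0.9, 2.7]
grip_width: 0.0003
finger_force: 1.3
time: 9.12
eef_pos: [0.4945, 0.1959, 0.0987]
tcp_rot: [0.0, 0.924, 0.383, 0.0]
wrist_force: [1.1, -0.1, 2.1]
grip_width: 0.0006
finger_force: 1.3
time: 9.38
eef_pos: [0.4945, 0.196, 0.0967]
tcp_rot: [-0.0, 0.924, 0.383, 0.0]
wrist_force: [0.4, -0.2, 2.5]
grip_width: 0.0004
finger_force: 1.3
```

```bash
python3 -m crank '{"segments": [[0, 0, 0.001, 0, 0, 0], [0, 0, 0.002, 0, 0, 0]]}' | grep -E "eef|wrist|finger"
python3 -m crank '{"segments": [[0, 0, 0.001, 0, 0, 0], [0, 0, 0.002, 0, 0, 0]]}'| grep -E "eef|wrist|finger"
```

```text
eef_pos: [0.4945, 0.1959, 0.0947]
wrist_force: [-0.0, 0.5, 3.3]
finger_force: 1.3
eef_pos: [0.4945, 0.1959, 0.0927]
wrist_force: [-0.3, 0.9, 3.3]
finger_force: 1.3
```

```bash
python3 -m crank '{"segments": [[0, 0, 0.0015, 0, 0, 0], [0, 0, 0.003, 0, 0, 0], [0, 0, 0.0045, 0, 0, 0], [0, 0, 0.006, 0, 0, 0], [0, 0, 0.0075, 0, 0, 0], [0, 0, 0.009, 0, 0, 0]]}' | grep -E "eef|wrist|finger"
python3 -m crank '{"segments": [[0, 0, 0.001, 0, 0, 0], [0, 0, 0.002, 0, 0, 0]]}'| grep -E "eef|wrist|finger"
```

```text
eef_pos: [0.4945, 0.196, 0.0836]
wrist_force: [-0.3, 0.3, 2.9]
finger_force: 1.3
eef_pos: [0.4945, 0.1959, 0.0817]
wrist_force: [0.3, 0.2, 3.0]
finger_force: 1.3
```

```bash
python3 -m crank '{"segments": [[0, 0, 0.0005, 0, 0, 0], [0, 0, 0.001, 0, 0, 0]]}'| grep -E "eef|wrist|finger"
```

```text
eef_pos: [0.4948, 0.196, 0.0814]
wrist_force: [-2.4, -0.1, 10.5]
finger_force: 5.3
```

a's plunger ran at a steady 3 N and is now home, so a is sound. Next, b.

```bash
python3 -m crank '{"segments": [[0, 0, -0.01, 0, 0, 0], [0, 0, -0.03, 0, 0, 0], [0, 0, -0.06, 0, 0, 0], [-0.036, 0.017, -0.06, 0, 0, 0], [-0.072, 0.035, -0.06, 0, 0, 0], [-0.072, 0.035, -0.05, 0, 0, 0], [-0.072, 0.035, -0.036, 0, 0, 0], [-0.072, 0.035, -0.031, 0, 0, 0], [-0.072, 0.035, -0.031, 0, 0, 0]]}' | grep -E "time|eef|wrist|finger"
python3 -m crank '{"segments": [[0, 0, 0.001, 0, 0, 0], [0, 0, 0.002, 0, 0, 0], [0, 0, 0.003, 0, 0, 0], [0, 0, 0.004, 0, 0, 0], [0, 0, 0.005, 0, 0, 0], [0, 0, 0.006, 0, 0, 0]]}' | grep -E "eef|wrist|finger"
python3 -m crank '{"segments": [[0, 0, 0.001, 0, 0, 0], [0, 0, 0.002, 0, 0, 0], [0, 0, 0.003, 0, 0, 0]]}' | grep -E "eef|wrist|finger"
```

```text
time: 12.25
eef_pos: [0.4683, 0.1208, 0.1115]
wrist_force: [0.2, 0.3, 0.3]
finger_force: 0.0
eef_pos: [0.4685, 0.1203, 0.1059]
wrist_force: [0.6, 0.7, 1.5]
finger_force: 1.3
eef_pos: [0.4684, 0.1203, 0.1027]
wrist_force: [-0.3, -0.1, 3.0]
finger_force: 1.3
```

```bash
python3 -m crank '{"segments": [[0, 0, 0.001, 0, 0, 0], [0, 0, 0.002, 0, 0, 0]]}' | grep -E "eef|wrist|finger"
python3 -m crank '{"segments": [[0, 0, 0.001, 0, 0, 0], [0, 0, 0.002, 0, 0, 0]]}' | grep -E "eef|wrist|finger"
```

```text
eef_pos: [0.4684, 0.1203, 0.1007]
wrist_force: [0.3, 0.6, 3.3]
finger_force: 1.7
eef_pos: [0.4685, 0.1203, 0.0989]
wrist_force: [0.3, -0.8, 5.9]
finger_force: 2.8
```

```bash
python3 -m crank '{"segments": [[0, 0, 0.0005, 0, 0, 0], [0, 0, 0.001, 0, 0, 0]]}' | grep -E "eef|wrist|finger"
```

```text
eef_pos: [0.4685, 0.1203, 0.098]
wrist_force: [-1.3, -0.2, 6.3]
finger_force: 3.3
```

b's resistance climbs (3 → 6.3 N), so it sticks. I'll stop, retract, open and grasp the barrel.

```bash
python3 -m crank '{"segments": [[0, 0, -0.01, 0, 0, 0], [0, 0, -0.03, 0, 0, 0], [0, 0, -0.03, 0, 0, 0]]}' | grep -E "eef|wrist|finger"
python3 -m crank '{"segments": [[0, 0, 0, 0, 0, 0], [0, 0, 0, 0, 0, 0], [0, 0, 0, 0, 0, 0], [0, 0, 0, 0, 0, 0]]}' 0.055 
python3 -m crank '{"segments": [[0, 0, 0.015, 0, 0, 0], [0, 0, 0.035, 0, 0, 0], [0, 0, 0.055, 0, 0, 0], [0, 0, 0.07, 0, 0, 0], [0, 0, 0.08, 0, 0, 0], [0, 0, 0.085, 0, 0, 0], [0, 0, 0.085, 0, 0, 0]]}'
```

```text
eef_pos: [0.4689, 0.1203, 0.1287]
wrist_force: [0.5, -0.2, 0.1]
finger_force: 0.0
time: 15.0
eef_pos: [0.4683, 0.1203, 0.1275]
tcp_rot: [-0.0, 0.924, 0.383, -0.0]
wrist_force: [-0.7, -0.8, 0.6]
grip_width: 0.0384
finger_force: 0.0
time: 15.88
eef_pos: [0.4684, 0.1203, 0.0428]
tcp_rot: [-0.0, 0.924, 0.383, -0.0]
wrist_force: [-0.4, -0.1, 0.7]
grip_width: 0.0551
finger_force: 0.0
```

```bash
python3 -c "
from h import *
rel([.4685,.1203,.0424],-45)
im,d=snapshot('side');cv2.imwrite('pics/s3.png',cv2.resize(im[150:320,250:470],None,fx=3,fy=3,interpolation=cv2.INTER_CUBIC))"
```

```text
tcp [0.4684 0.1203 0.0428] F [-0.38 -0.1   0.71] axis tilt [-0.0001 -0.    ]
shift [0.0001 0.0001 0.0004]
closing yaw -45.0 rotvec [-0.      0.      0.0004]
```

View pics/s3.png

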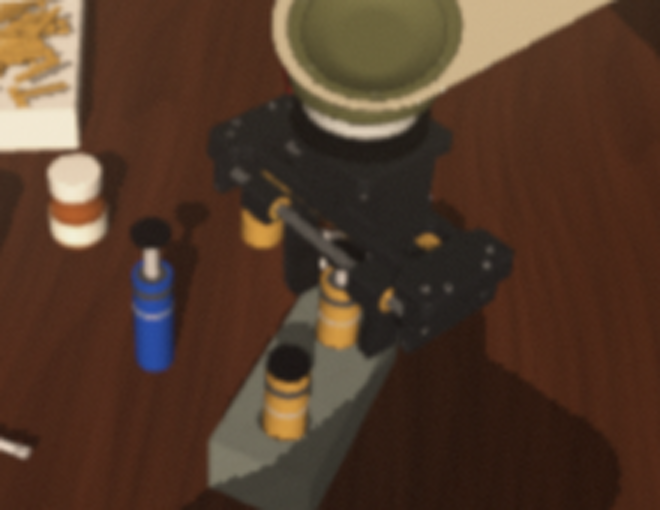

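Plunger a is home (cap on the rim at (288,360)), and the fingers straddle barrel b at (340,310). Next I'll close on it and lift.

```bash
python3 -m crank '{"segments": [[0, 0, 0, 0, 0, 0], [0, 0, 0, 0, 0, 0], [0, 0, 0, 0, 0, 0], [0, 0, 0, 0, 0, 0]]}' 0.015
python3 -m crank '{"segments": [[0, 0, -0.005, 0, 0, 0], [0, 0, -0.015, 0, 0, 0], [0, 0, -0.035, 0, 0, 0], [0, 0, -0.06, 0, 0, 0], [0, 0, -0.085, 0, 0, 0], [0, 0, -0.1, 0, 0, 0], [0, 0, -0.1, 0, 0, 0]]}'
python3 -c "
from h import *
rel([.4905,-.2192,.143],-45)"
```

```text
time: 16.42
eef_pos: [0.4685, 0.1202, 0.0429]
tcp_rot: [0.0, 0.924, 0.383, 0.0]
wrist_force: [0.2, -0.5, 0.9]
grip_width: 0.0251
finger_force: 30.0
time: 17.3
eef_pos: [0.4687, 0.1203, 0.144]
tcp_rot: [0.0, 0.924, 0.383, 0.001]
wrist_force: [-0.6, 0.3, -1.5]
grip_width: 0.0254
finger_force: 30.0
tcp [0.4687 0.1203 0.144 ] F [-0.6   0.28 -1.54] axis tilt [0.0025 0.0001]
shift [-0.2248  0.2554  0.001 ]
closing yaw -45.0 rotvec [ 0.0017 -0.0018  0.0005]
```

```bash
python3 -m crank '{"segments": [[-0.01, 0.011, 0, 0, 0, 0], [-0.03, 0.034, 0, 0, 0, 0], [-0.055, 0.063, 0, 0, 0, 0], [-0.085, 0.096, 0, 0, 0, 0], [-0.115, 0.13, 0, 0, 0, 0], [-0.145, 0.165, 0, 0, 0, 0], [-0.175, 0.199, 0, 0, 0, 0], [-0.2, 0.227, 0, 0, 0, 0], [-0.217, 0.246, 0, 0, 0, 0], [-0.225, 0.255, 0, 0, 0, 0], [-0.225, 0.255, 0, 0, 0, 0], [-0.225, 0.255, 0, 0, 0, 0]]}'
python3 - <<'E'
from h import *
rel([.4905,-.2192,.143],-45)
im,d=snapshot("side");cv2.imwrite("pics/s4.png",cv2.resize(im[60:230,270:490],None,fx=3,fy=3,interpolation=cv2.INTER_CUBIC))
P,uv=pts("side",d,np.ones_like(d,bool));p=state()["eef_pos"]
col=im[uv[:,1],uv[:,0]].astype(int)
k=(np.hypot(*(P-p)[:,:2].T)<.03)&(P[:,2]>.10)&(P[:,2]<.157)&(col[:,2]>col[:,0]+50)
T=P[k];print("barrel pts",len(T),T.mean(0).round(4),np.percentile(T,[3,97],axis=0).round(4))
E
```

```text
time: 18.8
eef_pos: [0.4895, -0.2183, 0.1426]
tcp_rot: [-0.0, 0.924, 0.383, -0.0]
wrist_force: [-0.2, -0.0, -2.1]
grip_width: 0.0254
finger_force: 30.0
tcp [ 0.4895 -0.2183  0.1426] F [-0.15 -0.03 -2.07] axis tilt [-0.0005  0.0006]
shift [ 0.      0.0014 -0.0004]
closing yaw -44.9 rotvec [-0.0008 -0.0001  0.0011]
barrel pts 167 [ 0.4897 -0.2096  0.1336] [[ 0.4773 -0.2166  0.1135]
 [ 0.5015 -0.2048  0.1544]]
```

View pics/s4.png

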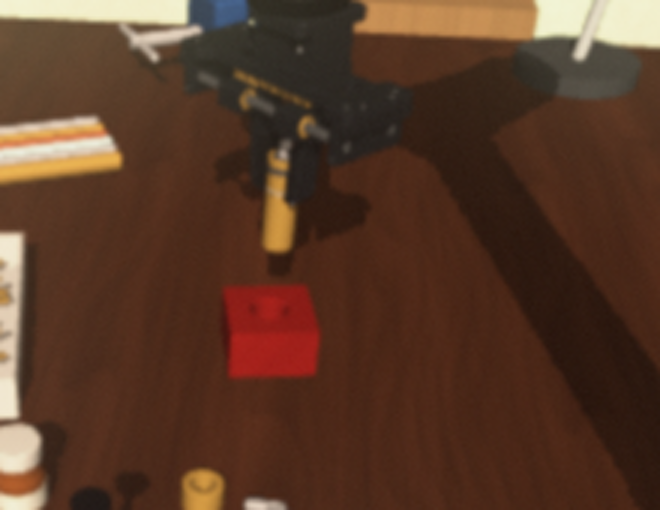

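Dispenser b hangs upright at crop (280,200), and the red hole is below it at (268,308). I'll correct by under 2 mm and lower it.

```bash
python3 -m crank '{"segments": [[0, 0.0017, 0.01, 0, 0, 0], [0, 0.0017, 0.025, 0, 0, 0], [0, 0.0017, 0.04, 0, 0, 0], [0, 0.0017, 0.052, 0, 0, 0], [0, 0.0017, 0.058, 0, 0, 0], [0, 0.0017, 0.058, 0, 0, 0]]}'|grep -E "eef|wrist|finger"
python3 -m crank '{"segments": [[0, 0, 0.002, 0, 0, 0], [0, 0, 0.004, 0, 0, 0], [0, 0, 0.006, 0, 0, 0], [0, 0, 0.008, 0, 0, 0], [0, 0, 0.01, 0, 0, 0], [0, 0, 0.012, 0, 0, 0]]}'|grep -E "eef|wrist|finger"
```

```text
eef_pos: [0.4908, -0.2203, 0.0845]
wrist_force: [0.1, 0.5, -1.1]
finger_force: 30.0
eef_pos: [0.4909, -0.2203, 0.0726]
wrist_force: [-0.2, 0.0, -1.9]
finger_force: 30.0
```

```bash
python3 -m crank '{"segments": [[0, 0, 0.003, 0, 0, 0], [0, 0, 0.006, 0, 0, 0], [0, 0, 0.009, 0, 0, 0], [0, 0, 0.012, 0, 0, 0], [0, 0, 0.015, 0, 0, 0], [0, 0, 0.018, 0, 0, 0], [0, 0, 0.021, 0, 0, 0], [0, 0, 0.024, 0, 0, 0], [0, 0, 0.026, 0, 0, 0], [0, 0, 0.0275, 0, 0, 0]]}'|grep -E "eef|wrist|finger"
python3 -m crank '{"segments": [[0, 0, 0.0005, 0, 0, 0], [0, 0, 0.001, 0, 0, 0]]}'|grep -E "eef|wrist|finger"
python3 -m crank '{"segments": [[0, 0, 0.0005, 0, 0, 0], [0, 0, 0.001, 0, 0, 0]]}'|grep -E "eef|wrist|finger"
```

```text
eef_pos: [0.4909, -0.2203, 0.0451]
wrist_force: [-0.0, 0.0, -2.1]
finger_force: 30.0
eef_pos: [0.4909, -0.2203, 0.0443]
wrist_force: [-0.3, -0.2, -2.1]
finger_force: 30.0
eef_pos: [0.4909, -0.2203, 0.0433]
wrist_force: [-0.6, 0.3, -2.8]
finger_force: 30.0
```

```bash
python3 -m crank '{"segments": [[0, 0, 0.0005, 0, 0, 0], [0, 0, 0.001, 0, 0, 0]]}'|grep -E "time|eef|wrist|finger"
```

```text
time: 22.35
eef_pos: [0.4911, -0.2205, 0.0428]
wrist_force: [-1.3, 1.4, 8.5]
finger_force: 30.0
```

It is on the floor of the hole (8.5 N). Release, retreat straight up, and check.

```bash
python3 -m crank '{"segments": [[0, 0, -0.0005, 0, 0, 0], [0, 0, -0.0005, 0, 0, 0], [0, 0, -0.0005, 0, 0, 0], [0, 0, -0.0005, 0, 0, 0]]}' 0.055|grep -E "eef|wrist|width"
python3 -m crank '{"segments": [[0, 0, -0.01, 0, 0, 0], [0, 0, -0.03, 0, 0, 0], [0, 0, -0.06, 0, 0, 0], [0, 0, -0.1, 0, 0, 0], [0, 0, -0.14, 0, 0, 0], [-0.04, 0.02, -0.14, 0, 0, 0], [-0.1, 0.05, -0.14, 0, 0, 0], [-0.14, 0.07, -0.14, 0, 0, 0], [-0.14, 0.07, -0.14, 0, 0, 0], [-0.14, 0.07, -0.14, 0, 0, 0]]}'
python3 - <<'E'
from h import *
for c in("side","top"):
    im,d=snapshot(c);P,uv=pts(c,d,np.ones_like(d,bool))
    if c=="side": cv2.imwrite("pics/s5.png",cv2.resize(im[130:330,270:470],None,fx=3,fy=3,interpolation=cv2.INTER_CUBIC))
    for n,x,y in(("a",.4945,.195),("b",.4905,-.2193)):
        T=P[(np.hypot(P[:,0]-x,P[:,1]-y)<.025)&(P[:,2]>.088)&(P[:,2]<.13)]
        if len(T)==0: print(c,n,"none");continue
        z=np.percentile(T[:,2],95);T=T[T[:,2]>z-.004]
        cc,rr=cv2.minEnclosingCircle((T[:,:2]*1000).astype(np.float32))
        print(c,n,len(T),"captop",z.round(4),np.round(cc,1),round(rr,1))
E
```

```text
eef_pos: [0.4909, -0.2203, 0.0427]
wrist_force: [0.8, 0.2, 0.6]
grip_width: 0.0549
time: 24.1
eef_pos: [0.4415, -0.3682, 0.1831]
tcp_rot: [-0.0, 0.924, 0.383, 0.0]
wrist_force: [-0.2, 1.2, -0.8]
grip_width: 0.0549
finger_force: 0.0
side a 151 captop 0.0976 [495.3 195.6] 13.1
side b 51 captop 0.1158 [ 491.5 -220.4] 14.0
top a 84 captop 0.0986 [494.1 194.4] 12.6
top b 84 captop 0.1158 [ 490.1 -221.4] 12.9
```

View pics/s5.png

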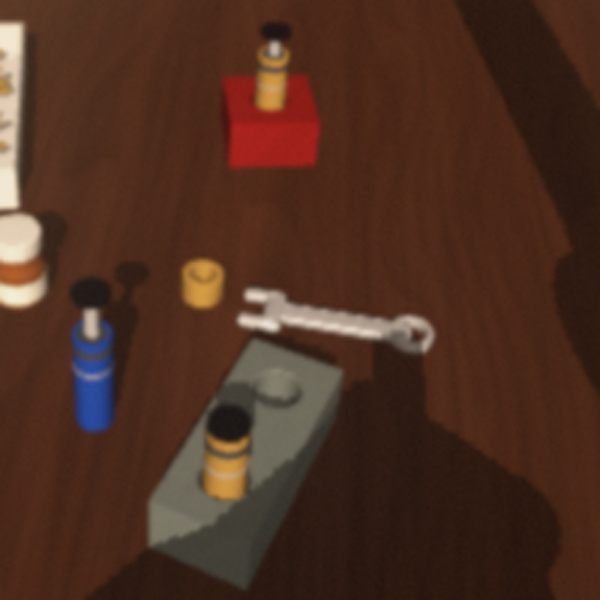

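The picture shows a standing in its grey hole with the plunger home at (228,440), and b upright in the red stand at (272,75). The bystanders look untouched. The depth readings agree, so I'm handing in.

```bash
python3 -c "
from cell import *
print(sign_off())"
```

```text
the job is handed in; nothing more can be done
None
```

Job handed in at about 24 s (no verdict came back): dispenser_a ran smoothly and stands in its grey hole with the plunger home, and dispenser_b stuck (stopped at about 13 mm and 6 N) and stands upright at the bottom of the red stand's hole.

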